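Unfold the crank handle and close the leather press

ROBOT

A 6-joint arm with a two-finger parallel gripper is mounted at the origin on the work surface. World frame = base frame: x ahead of the robot, y to its left, z up, the work surface at z = 0. Lengths are in m, angles in rad, forces in N, time in s.
With the tool pointing down it reaches from about 0.3 to 0.875 m from the base axis. Payload 6.4 kg.
Tool frame: the origin (TCP) lies on the mounting face of the last link; the fingertips stand 173 mm ahead of it and the grasp point (between the pads) lies 155 mm ahead of it (ctrl.tip_reach is the distance from the TCP to the fingertips, in m); z points along the fingers, y is the line along which they close (so a half turn about z gives the same grasp; the last joint's range is limited). The gripper opens to 85 mm and grips with 20 to 120 N. Pads are 22 mm wide; open, the fingers measure 114 mm over their backs; the gripper's body (76 mm by 85 mm) begins 54 mm behind the grasp point. The pads swing forward as they close: fully open they stand 13 mm farther back than shut.
Start: joints at [-1.361, 0.181, 1.607, -0, 1.354, -0.206], TCP at [0.232, -0.526, 0.405] pointing down, gripper open.
Joint ranges: [-2.99, 2.99], [-0.89, 2.07], [0.3, 2.58], [-1.14, 4.28], [0, 2.63], [-3.12, 3.12]. Speed limits (rad/s): [2.57, 2.57, 3.01, 3.14, 3.14, 3.14].

INTERFACE

Orientations are given as a unit quaternion [w, x, y, z].
In Python, from bench import ctrl gives the robot as it stands.
- The arm moves only by the shell command python3 -m pendant 'ROWS'. ROWS is JSON, a list that holds one entry, the list of rows, each a list of 7 numbers: the opening, from 0 (shut) to 1 (fully open), then the shift along the tool's x, y, z in mm, then the turn, a rotation vector about the tool's x, y, z in rad. A call has 1 to 5 rows; each row is the pose to reach, as a shift and turn from the pose commanded when the call began, along the tool's axes at that moment; what a row does not reach only later rows make up. A row lasts 1/12 s, in which the tool goes at most 41.7 mm and 7.16 degrees, less where a joint would pass 70% of its speed; a pose out of reach is approached as far as the arm can. A call with a gripper value outside its range is refused whole. The fingers move at their own pace and stop on an object; the grip force is fixed at half the most. Time passes only in rows, so rows that repeat a pose let the fingers close. It gives the time, the measured TCP pose, the force, the opening and the grip force at its end, in the units of the state.
- ctrl.get_obs(): the state, without advancing time (a new reading comes with each control period).
- ctrl.camera(name): name is "scene" or "top" or "wrist"; returns the picture (420x560x3 uint8, red, green, blue); there is no depth.
- ctrl.camera_params(name): a dict with "mtx" (3x3 intrinsics, pixels), "world_from_camera" (4x4, takes a point from camera to world coordinates); the wrist camera has in their place "tool_from_camera" (4x4, takes a point from camera to tool coordinates, whose origin is the TCP and whose axes are the flange's). Camera axes: x right, y down, z forward; pixel columns grow to the right and rows downward; lengths in m; the calibration is good to about 2 mm. A picture is of the moment at which its call begins: read the wrist's pose just before it. camera_params takes no time and is no camera call.
- ctrl.hand_in(): hands the job in; it is judged then, once.
Trained networks look in the newest picture that a camera, given by its name, has taken for a name from the list of things; names that differ only in an ending like _2 or _b are one class to them, and where a whole thing is asked for, a point or a joint stands for the part that bears it (a point fixed in the world has none). Each returns a list of dicts, best first, with "confidence" (0 to 1); they miss things now and then, are a little off and sometimes report something else, mostly with a low value. They report only what shows in the picture. A call takes as long as a camera call. They do not tell look-alikes from the thing itself.
- ctrl.boxes_of(camera, name): "point" ([column, row] as shares, 0 to 1, of the picture: columns of its width, rows of its height, amid what is visible of it).
The state is a dict: "time_s": time; "q": joint angles; "dq": joint speeds; "joint_efforts": joint torques, N m; "eef_pos": TCP position; "eef_rot": TCP orientation; "wrist_force": force on the tool from outside, world axes, zero at the start; "torque": the same for the moment, N m; "opening": opening from 0.0 (shut) to 1.0 (fully open); "grasp_force": force on a finger pad.
Only numpy, scipy, OpenCV 4.12 (cv2) and the standard library are available. Lean on these libraries where they do the work, as an engineer would, in place of code of your own. Each camera call takes 0.05 s, during which the arm holds its last target. There are 200 camera calls.

TASK

Unfold the red hinged handle on the crank of the green bench press until it stands fully up against its stop, then use it to crank clockwise (seen from above) until the press plate sits down firmly on the stack of leather, so that it stays clamped when you let go. Do not force the handle against its stop, do not crush the leather by over-tightening, and leave the jar, the mallet and the wooden block alone.

Things in the scene. Friction and masses are not known exactly. Their poses are not given: they have to be found in the camera images.
- crank_axis (a point): point on the vertical turning axis of the crank, at the height of the handle's hinge, 189 mm above the table. Fixed to the green press, which is bolted down (base 170 x 250 mm, columns and cross-beam along this frame's y, z up; beam 42 mm wide, 245 mm long, its top 150 mm above the table)
- handle_hinge (a point): centre of the handle's hinge pin at the outer end of the flat steel crank arm (arm 16 mm wide, 8 mm thick, its top 15 mm below the pin; hub of 26 mm diameter on the axis), 85 mm from the crank axis. The hinge pin is level and at right angles to the arm. The direction from crank_axis to this point is the direction of the arm
- handle_grip (a point): point on the handle's centre line, 55 mm from the hinge pin: a good place to pinch. The handle is a steel pin with a red sleeve, 22 mm in diameter, that spins freely on it and reaches from 14 to 76 mm from the hinge. Folded, the handle lies level back along the arm towards the hub with 4 mm of air between sleeve and arm; it swings up and outwards about the hinge pin
- handle (a joint): handle's angle about its hinge pin: 0 folded along the arm, 1.57 upright, stop at 1.65 (leaning slightly outwards). It is held by friction of about 0.15 N m and stays where it is left. Pinched and swung with the tool kept upright, it lags behind and may slip, so make sure that it is right at the stop
- bracket (a joint): flex of the hinge bracket that carries the pin, 0 at rest, positive when the handle is pushed outwards against its stop; 10 N m per rad. More than 0.10 rad (1 N m, about 18 N at the grip point) bends it for good
- crank (a joint): turn of the crank, 0 to 7.85 rad, growing as it turns clockwise seen from above. One turn lowers the press plate 40 mm. The screw has a running friction of about 0.3 N m (about 3.5 N at the handle) which also keeps it from turning back
- platen: green press plate, 120 x 130 x 14 mm, that the screw lowers; origin at the centre of its underside, below which hangs a black rubber pad, 10 mm thick, that gives 1 mm per 15 N
- stack: red leather pieces between two pale boards, 100 x 110 mm, about 36 mm thick, loose on the press bed; origin at the centre of its underside. The bed's height varies: the plate meets the stack after some 1.5 to 4.5 rad of cranking. Then 1 N more at the handle adds about 13 N of pressing. The job needs 15 N or more left after release (the screw's friction keeps up to 45); over 120 N crushes it
- dye_jar: white jar with a red band, 60 mm in diameter, 85 mm tall, standing beside the press; leave it alone
- mallet: wooden-handled hammer lying beside the press; leave it alone
- stamp_block: dark wooden block, 50 x 70 x 45 mm, beside the press; leave it alone
Not all that is in view belongs to the job. Of the things like the stack, leave any that is black, purple or turquoise; of the rest the smaller one is meant.

How it is judged:
On the way, in this order (a step that is already met when the one before it is completed fails the run):
1. the handle is unfolded to its upright working position (value of joint handle above 1.5 rad), for 0.2 s.
2. the plate presses on the stack (contact force between platen and stack above 15 N), for 0.2 s.
At the end, for the whole second after the job is handed in: the handle still stands unfolded (over 1.45 rad), the plate presses on the stack with more than 15 N with nothing touching the crank, and the stack lies flat and within 20 mm of the plate's centre (value of joint handle above 1.45 rad and contact force between platen and stack above 15 N and horizontal distance between stack and platen below 0.02 m and angle between stack's own z axis and vertical below 0.05 rad).
It fails at once if the handle is forced against its stop so hard that the bracket bends (over 0.10 rad) (value of joint bracket above 0.1 rad).
It fails at once if the leather is crushed (over 120 N) (contact force between platen and stack above 120 N).
It fails at once if the dye jar is shifted by more than 20 mm (distance of dye_jar from where it was at the start of the episode above 0.02 m).
It fails at once if the mallet is shifted by more than 20 mm (distance of mallet from where it was at the start of the episode above 0.02 m).
It fails at once if the stamp block is shifted by more than 20 mm (distance of stamp_block from where it was at the start of the episode above 0.02 m).
It also fails if it takes over 72 s, if anything falls off the work surface, if the arm or the gripper's body presses on something with over 40 N, if the wrist force passes 120 N, or if a joint passes its speed limit or range.

## Working session

There is one attempt and no reset: what is moved stays moved. The work goes in short steps, Python scripts to look and compute and a shell command to move; the robot and the scene stay as the last step left them, time stands still between calls to the robot, and variables do not carry over. Pictures are saved under pics/ and viewed, at most 10 in all, crops included, and the job is handed in when it is done.

```bash
mkdir -p pics; ls
cat > h.py <<'E'
import numpy as np, cv2
from bench import ctrl
from scipy.spatial.transform import Rotation as R
def ray(cam,uv,T=None):
    p=ctrl.camera_params(cam); M=T if T is not None else np.array(p["world_from_camera"])
    d=M[:3,:3]@np.linalg.inv(np.array(p["mtx"]))@np.array([uv[0],uv[1],1.])
    return M[:3,3],d
def atz(cam,uv,z,T=None):
    o,d=ray(cam,uv,T); return o+d*(z-o[2])/d[2]
def tool():
    s=ctrl.get_obs(); T=np.eye(4); w,x,y,z=s["eef_rot"]; T[:3,:3]=R.from_quat([x,y,z,w]).as_matrix(); T[:3,3]=s["eef_pos"]; return T
def proj(cam,P,T=None):
    p=ctrl.camera_params(cam); M=T if T is not None else np.array(p["world_from_camera"])
    c=np.linalg.inv(M)@np.r_[P,1]; u=np.array(p["mtx"])@c[:3]; return u[:2]/u[2]
def wT(): return tool()@np.array(ctrl.camera_params("wrist")["tool_from_camera"])
E
python3 - <<'E'
from h import *
for c in ["scene","top"]:
    im=ctrl.camera(c); cv2.imwrite(f"pics/{c}0.png",im[:,:,::-1])
    for n in ["crank_axis","handle_hinge","handle_grip","platen","stack","dye_jar","mallet","stamp_block"]:
        try: print(c,n,[(np.round(np.array(b["point"])*[560,420]).tolist(),round(b["confidence"],2)) for b in ctrl.boxes_of(c,n)[:3]])
        except Exception as e: print(c,n,e)
print(ctrl.get_obs())
print(np.round(ctrl.camera_params("wrist")["tool_from_camera"],3))
E
```

```text
pics
scene crank_axis [([274.0, 234.0], 0.96)]
scene handle_hinge [([264.0, 197.0], 0.9)]
scene handle_grip [([266.0, 192.0], 0.64)]
scene platen [([283.0, 226.0], 0.61)]
scene stack [([254.0, 161.0], 0.94), ([310.0, 127.0], 0.84), ([345.0, 291.0], 0.82)]
scene dye_jar [([396.0, 199.0], 0.63)]
scene mallet [([199.0, 342.0], 0.91), ([265.0, 193.0], 0.31)]
scene stamp_block [([265.0, 196.0], 0.57), ([346.0, 161.0], 0.55)]
top crank_axis [([292.0, 215.0], 0.8), ([289.0, 230.0], 0.35)]
top handle_hinge [([290.0, 225.0], 0.5)]
top handle_grip [([287.0, 229.0], 0.54)]
top platen [([292.0, 207.0], 0.62), ([290.0, 229.0], 0.6)]
top stack [([241.0, 289.0], 0.93), ([370.0, 278.0], 0.86), ([170.0, 291.0], 0.84)]
top dye_jar [([191.0, 173.0], 0.85)]
top mallet [([388.0, 196.0], 0.83)]
top stamp_block [([181.0, 236.0], 0.9)]
{'time_s': 0.9, 'q': array([-1.36126658e+00,  1.80787117e-01,  1.60697292e+00,  2.12428606e-05,
        1.35378868e+00, -2.06302704e-01]), 'dq': array([-0.00148165, -0.00048673, -0.00111271, -0.0009258 ,  0.00045718,
       -0.00074782]), 'joint_efforts': array([ 1.25471666e-03, -4.44824016e+01, -3.51684988e+01, -7.58408146e-05,
        6.57377059e-04,  1.42840033e-06]), 'eef_pos': array([ 0.23229495, -0.52601635,  0.40470881]), 'eef_rot': array([2.19498265e-05, 9.78463647e-01, 2.06419213e-01, 1.04077966e-05]), 'wrist_force': array([-0.00459993,  0.82227671,  0.21726721]), 'torque': array([-0.00162041, -0.01598156,  0.01298453]), 'grasp_force': 0.0, 'opening': 0.996252415069908}
[[-0.001 -0.963 -0.271  0.068]
 [ 1.    -0.001  0.     0.   ]
 [-0.    -0.271  0.963  0.031]
 [ 0.     0.     0.     1.   ]]
```

Run:
```python
import cv2
a=cv2.imread("pics/top0.png"); b=cv2.imread("pics/scene0.png")
cv2.imwrite("pics/a.png",cv2.resize(a,(800,600),interpolation=cv2.INTER_CUBIC))
cv2.imwrite("pics/b.png",cv2.resize(b,(800,600),interpolation=cv2.INTER_CUBIC))
```

```text
(no output)
```

View pics/a.png

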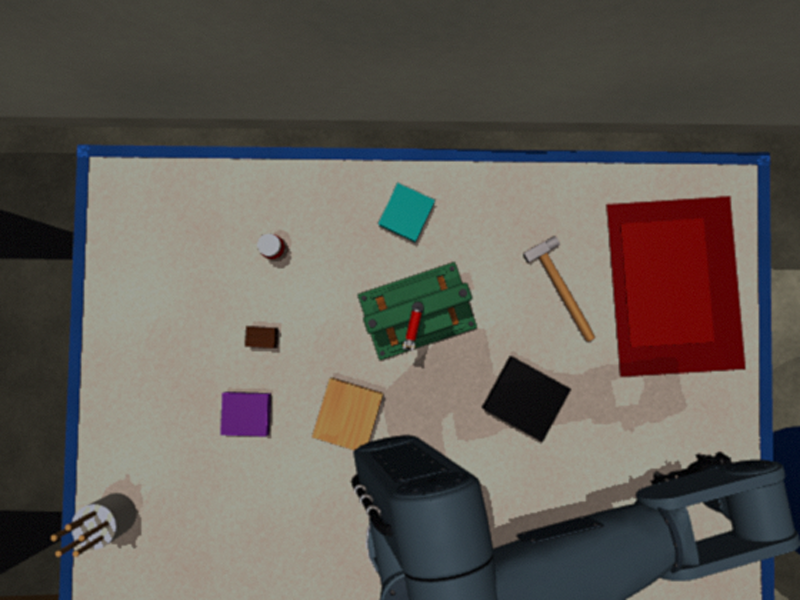

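View pics/b.png

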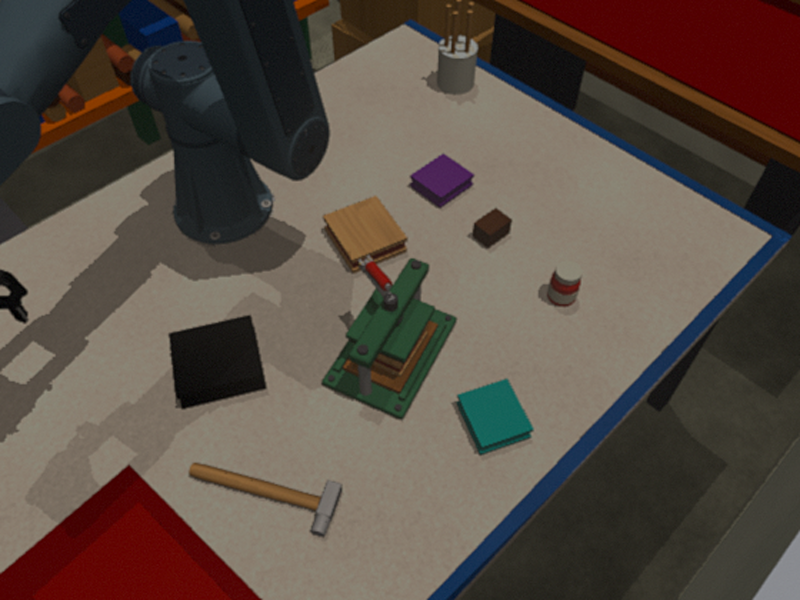

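The top view shows the crank hub at about (418,308), the hinge at about (409,345) and the folded red handle between them. The scene view shows the hub at (390,300) and the hinge at (365,262).

The stack candidates in the top view are turquoise (406,212), purple (246,414) and black (527,398), all excluded. That leaves the big pale one at (348,412) and the smaller pale one in the press at (415,320), which is the one meant. It is already under the plate, so I only need the crank.

Run:
```python
from h import *
for n,t,s in [("hub",(418,308),(390,300)),("hinge",(409,345),(365,262))]:
    t=np.array(t)*.7;s=np.array(s)*.7
    print(n,atz("top",t,.189).round(3),atz("scene",s,.189).round(3))
for n,t in [("jar",(191,173)),("mallet",(388,196)),("block",(181,236))]: print(n,atz("top",t,.04).round(3))
print("beam ends",atz("top",np.array((364,323))*.7,.15).round(3),atz("top",np.array((470,291))*.7,.15).round(3))
print("cam", ctrl.camera_params("wrist")["mtx"])
a=cv2.imread("pics/top0.png")[170:270,220:350]; b=cv2.imread("pics/scene0.png")[160:260,220:350]
cv2.imwrite("pics/c.png",cv2.resize(np.hstack([a,b]),(780,300),interpolation=cv2.INTER_CUBIC))
```

```text
hub [0.547 0.002 0.189] [ 0.562 -0.008  0.189]
hinge [0.467 0.02  0.189] [0.469 0.019 0.189]
jar [0.694 0.35  0.04 ]
mallet [ 0.625 -0.32   0.04 ]
block [0.479 0.378 0.04 ]
beam ends [0.514 0.12  0.15 ] [ 0.588 -0.112  0.15 ]
cam [[353.6096923    0.         281.13615542]
 [  0.         353.6096923  210.83911316]
 [  0.           0.           1.        ]]
```

View pics/c.png

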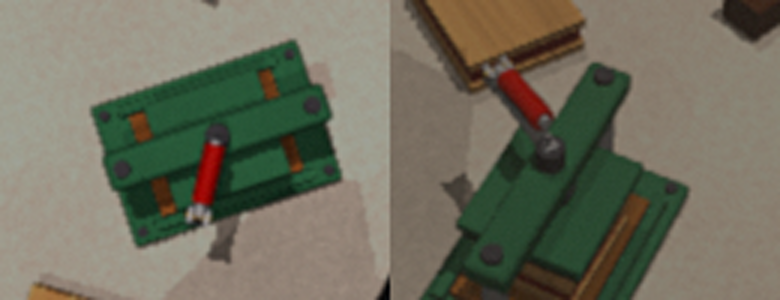

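```bash
cat >> h.py <<'E'
AX=np.array([.551,.004]); HN=np.array([.467,.019])
def mk(yaw,tilt=0):  # x_tool at yaw deg (horizontal), z down; tilt>0 turns the fingers towards +x_tool heading
    c,s=np.cos(np.radians(yaw)),np.sin(np.radians(yaw))
    B=np.array([[c,s,0],[s,-c,0],[0,0,-1.]]).T
    B=np.column_stack([[c,s,0],[s,-c,0],[0,0,-1.]])
    return B@R.from_rotvec([0,np.radians(tilt),0]).as_matrix()
def delta(P,M,T=None):
    T=tool() if T is None else T
    d=T[:3,:3].T@(np.array(P)-T[:3,3])*1000
    r=R.from_matrix(T[:3,:3].T@M).as_rotvec()
    return d.round(1).tolist(),r.round(3).tolist()
E
python3 -m pendant '[[[1,33,-26,-3,0,0,0.12],[1,65,-51,-6,0,0,0.24],[1,98,-77,-9,0,0,0.36],[1,130,-102,-12,0,0,0.48],[1,162,-126,-15,0,0,0.604]]]'
python3 -c "
from h import *
print(delta([.521,.009,.45],mk(-10.8)))"
```

```text
time_s: 1.32
eef_pos: [0.3287, -0.3459, 0.4196]
eef_rot: [-0.0, 0.996, -0.092, 0.0]
wrist_force: [1.0, 0.2, -0.0]
opening: 1.001
grasp_force: 0.0
([123.9, -384.2, -30.3], [-0.0, -0.0, 0.004])
```

```bash
python3 -m pendant '[[[1,120,-380,-30,0,0,0],[1,120,-380,-30,0,0,0],[1,120,-380,-30,0,0,0],[1,120,-380,-30,0,0,0],[1,120,-380,-30,0,0,0]]]' >/dev/null
python3 -c "
from h import *
print(delta([.521,.009,.45],mk(-10.8)))"
```

```text
([63.7, -185.3, -14.4], [0.0, -0.001, 0.01])
```

```bash
python3 -m pendant '[[[1,64,-185,-14,0,0,0],[1,64,-185,-14,0,0,0],[1,64,-185,-14,0,0,0],[1,64,-185,-14,0,0,0],[1,64,-185,-14,0,0,0]]]'
python3 - <<'E'
from h import *
T=wT(); im=ctrl.camera("wrist"); 
for n in ["crank_axis","handle_hinge","handle_grip"]:
    for b in ctrl.boxes_of("wrist",n)[:2]:
        u=np.array(b["point"])*[560,420]; print(n,u.round(),round(b["confidence"],2),atz("wrist",u,.189,T).round(4))
for P in [[*AX,.189],[*HN,.189]]: print(proj("wrist",P,T).round())
cv2.imwrite("pics/w1.png",im[:,:,::-1])
E
```

```text
time_s: 2.15
eef_pos: [0.5217, 0.0098, 0.4497]
eef_rot: [-0.0, 0.996, -0.088, 0.001]
wrist_force: [-0.2, -0.6, 0.8]
opening: 0.999
grasp_force: 0.0
crank_axis [288. 145.] 0.55 [ 0.5678 -0.0035  0.189 ]
handle_hinge [284. 228.] 0.96 [0.5129 0.0086 0.189 ]
handle_grip [283. 237.] 0.83 [0.507  0.0106 0.189 ]
[281. 173.]
[281. 290.]
```

View pics/w1.png

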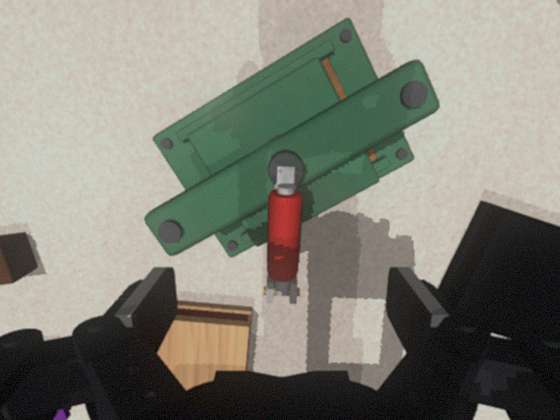

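The wrist view shows the hub at (286,170), the hinge pin at (283,291) and the red sleeve from row 190 to row 280. This agrees with the projected estimates to within a few mm.

Run:
```python
from h import *
T=wT()
h=atz("wrist",(283,291),.189,T); print("hinge",h.round(4))
s1=atz("wrist",(285,190),.195,T);s2=atz("wrist",(283,280),.195,T);print("sleeve ends",s1.round(4),s2.round(4),np.linalg.norm(s1-s2))
for z in (.17,.189): print("hub",z,atz("wrist",(286,170),z,T).round(4))
print("beam mid",((atz("wrist",(171,231),.15,T)+atz("wrist",(414,94),.15,T))/2).round(4))
```

```text
hinge [0.4653 0.0152 0.189 ]
sleeve ends [0.5395 0.0008 0.195 ] [0.4769 0.0132 0.195 ] 0.06383480049707807
hub 0.17 [ 0.5481 -0.0017  0.17  ]
hub 0.189 [ 0.5512 -0.002   0.189 ]
beam mid [ 0.5478 -0.0021  0.15  ]
```

```bash
sed -i 's/^AX=.*/AX=np.array([.5485,-.002]); HN=np.array([.4653,.0152])/' h.py
python3 -c "
from h import *
print(delta([.5192,.0041,.345],mk(-11.7)))"
```

```text
([-1.0, 3.6, 104.0], [0.0, 0.0, 0.028])
```

```bash
python3 -m pendant '[[[1,-1,4,35,0,0,0.028],[1,-1,4,70,0,0,0.028],[1,-1,4,95,0,0,0.028],[1,-1,4,104,0,0,0.028],[1,-1,4,104,0,0,0.028]]]'
python3 -m pendant '[[[0,0,0,0,0,0,0],[0,0,0,0,0,0,0],[0,0,0,0,0,0,0],[0,0,0,0,0,0,0],[0,0,0,0,0,0,0]]]'
python3 - <<'E'
from h import *
print(delta([.5192,.0041,.345],mk(-11.7)))
# arc with tilt; grasp point path about hinge
T=tool(); M0=mk(-11.7); u=np.array([np.cos(np.radians(-11.7)),np.sin(np.radians(-11.7)),0])
for a in range(0,96,6):
    t=min(a,48)
    A=np.radians(a); g=np.r_[HN,.189]+.055*(np.cos(A)*u+np.array([0,0,np.sin(A)]))
    M=mk(-11.7,-t); 
    # choose sign: fingers must head towards +u
    if M[:,2]@u<0: M=mk(-11.7,t)
    P=g-.155*M[:,2]; print(a,delta(P,M,np.block([[M0,np.array([[.5192],[.0041],[.345]])],[np.zeros((1,3)),1]])))
E
```

```text
time_s: 2.77
eef_pos: [0.5178, 0.002, 0.3426]
eef_rot: [-0.0, 0.995, -0.104, -0.003]
wrist_force: [0.1, -0.5, 0.1]
opening: 0.999
grasp_force: 0.0
time_s: 3.18
eef_pos: [0.5197, 0.0035, 0.3465]
eef_rot: [-0.001, 0.995, -0.103, 0.002]
wrist_force: [2.7, 13.1, 0.6]
opening: 0.299
grasp_force: 6.8
([-0.6, -0.5, 1.5], [-0.002, -0.003, -0.002])
0 ([-0.0, 0.1, 1.0], [0.0, 0.0, 0.0])
6 ([-16.5, 0.1, -3.9], [-0.0, 0.105, 0.0])
12 ([-33.5, 0.1, -7.0], [0.0, 0.209, -0.0])
18 ([-50.6, 0.1, -8.4], [-0.0, 0.314, 0.0])
24 ([-67.8, 0.1, -8.0], [0.0, 0.419, 0.0])
30 ([-84.9, 0.1, -5.7], [-0.0, 0.524, -0.0])
36 ([-101.6, 0.1, -1.7], [0.0, 0.628, 0.0])
42 ([-117.9, 0.1, 4.0], [-0.0, 0.733, 0.0])
48 ([-133.4, 0.1, 11.4], [-0.0, 0.838, -0.0])
54 ([-137.9, 0.1, 7.8], [-0.0, 0.838, -0.0])
60 ([-142.7, 0.1, 4.7], [-0.0, 0.838, -0.0])
66 ([-147.8, 0.1, 2.0], [-0.0, 0.838, -0.0])
72 ([-153.2, 0.1, -0.0], [-0.0, 0.838, -0.0])
78 ([-158.8, 0.1, -1.5], [-0.0, 0.838, -0.0])
84 ([-164.5, 0.1, -2.4], [-0.0, 0.838, -0.0])
90 ([-170.2, 0.1, -2.7], [-0.0, 0.838, -0.0])
```

```bash
python3 -m pendant '[[[0,0,0,0,0,0,0],[0,0,0,0,0,0,0],[0,0,0,0,0,0,0]]]'
```

```text
time_s: 3.43
eef_pos: [0.5198, 0.0044, 0.3464]
eef_rot: [-0.002, 0.995, -0.102, 0.002]
wrist_force: [2.3, 8.2, 2.2]
opening: 0.24
grasp_force: 58.5
```

```bash
python3 -m pendant '[[[0,-16.5,0,-5,0,0.105,0],[0,-33.5,0,-8,0,0.209,0],[0,-50.6,0,-9.4,0,0.314,0],[0,-67.8,0,-9,0,0.419,0],[0,-84.9,0,-6.7,0,0.524,0]]]'
cat >> h.py <<'E'
U=np.array([np.cos(np.radians(-11.7)),np.sin(np.radians(-11.7)),0])
def arc(a,t,r=.055):
    A=np.radians(a); g=np.r_[HN,.189]+r*(np.cos(A)*U+np.array([0,0,np.sin(A)])); M=mk(-11.7,t)
    if M[:,2]@U<0: M=mk(-11.7,-t)
    return g-.155*M[:,2],M
E
python3 - <<'E'
from h import *
print(ctrl.get_obs()["q"].round(2))
T=tool(); print(delta(*arc(30,30)))
P,M=arc(30,30); Tc=np.eye(4);Tc[:3,:3]=M;Tc[:3,3]=P
for a,t in [(36,36),(42,42),(48,48),(54,54),(60,60)]: print(a,t,delta(*arc(a,t),Tc))
E
```

```text
time_s: 3.85
eef_pos: [0.4352, 0.0218, 0.3524]
eef_rot: [0.026, 0.96, -0.099, 0.26]
wrist_force: [1.9, 10.0, -0.8]
opening: 0.239
grasp_force: 58.5
[-0.23 -0.25  2.17  0.02  0.68  1.53]
([-0.0, 0.4, 1.9], [-0.002, -0.006, -0.002])
36 36 ([-16.5, -0.0, -4.9], [0.0, 0.105, 0.0])
42 42 ([-33.4, -0.0, -8.0], [-0.0, 0.209, 0.0])
48 48 ([-50.6, -0.0, -9.4], [0.0, 0.314, -0.0])
54 54 ([-67.8, 0.0, -9.0], [-0.0, 0.419, 0.0])
60 60 ([-84.9, 0.0, -6.7], [0.0, 0.524, 0.0])
```

```bash
python3 -m pendant '[[[0,-16.5,0,-5,0,0.105,0],[0,-33.4,0,-8,0,0.209,0],[0,-50.6,0,-9.4,0,0.314,0]]]'
python3 - <<'E'
from h import *
print(ctrl.get_obs()["q"].round(2))
print(delta(*arc(48,48)))
P,M=arc(48,48); Tc=np.eye(4);Tc[:3,:3]=M;Tc[:3,3]=P
for a,t in [(54,54),(62,54),(70,54),(78,54),(86,54),(92,54)]: print(a,t,delta(*arc(a,t),Tc))
E
```

```text
time_s: 4.1
eef_pos: [0.3874, 0.0314, 0.3348]
eef_rot: [0.041, 0.908, -0.093, 0.407]
wrist_force: [2.4, 8.3, -2.8]
opening: 0.234
grasp_force: 58.5
[-0.24 -0.42  2.4   0.08  0.32  1.48]
([-0.1, 0.1, 1.7], [-0.0, -0.005, -0.001])
54 54 ([-16.5, 0.0, -4.9], [-0.0, 0.105, -0.0])
62 54 ([-17.8, 0.0, -12.5], [-0.0, 0.105, -0.0])
70 54 ([-20.2, 0.0, -19.8], [-0.0, 0.105, -0.0])
78 54 ([-23.6, 0.0, -26.7], [-0.0, 0.105, -0.0])
86 54 ([-27.9, 0.0, -33.0], [-0.0, 0.105, -0.0])
92 54 ([-31.6, 0.0, -37.4], [-0.0, 0.105, -0.0])
```

```bash
python3 -m pendant '[[[0,-0.5,0,-7.7,0,0,0],[0,-2.1,0,-15.2,0,0,0],[0,-4.8,0,-22.4,0,0,0],[0,-8.4,0,-29,0,0,0],[0,-8.4,0,-29,0,0,0]]]'
python3 - <<'E'
from h import *
print(ctrl.get_obs()["q"].round(2))
print(delta(*arc(80,48)))
im=ctrl.camera("scene"); cv2.imwrite("pics/s2.png",cv2.resize(im[130:270,180:370,::-1],(760,560),interpolation=cv2.INTER_CUBIC))
E
```

```text
time_s: 4.52
eef_pos: [0.3607, 0.0364, 0.3473]
eef_rot: [0.042, 0.909, -0.094, 0.404]
wrist_force: [4.3, 1.7, -7.2]
opening: 0.24
grasp_force: 60.0
[-0.24 -0.55  2.44  0.07  0.42  1.49]
([0.4, -0.4, 1.1], [0.001, 0.001, -0.001])
```

View pics/s2.png

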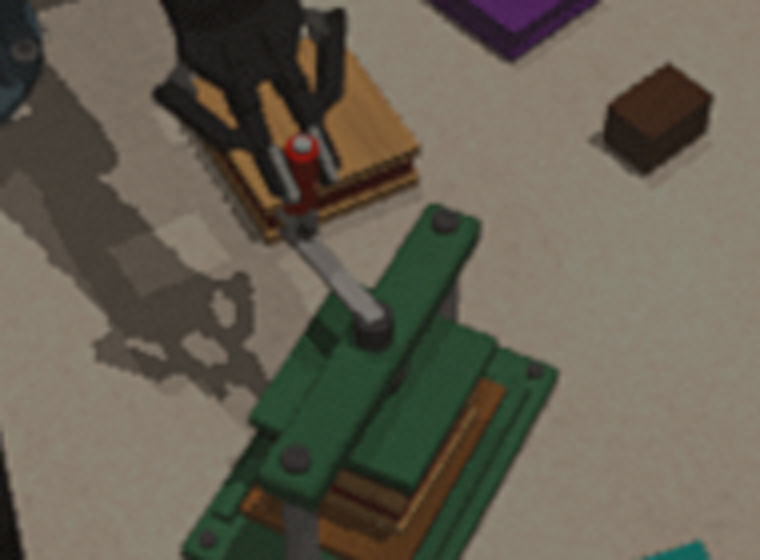

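The view shows the handle at about (300,150), pinched and nearly upright. I'll ease it outwards while watching the force.

```bash
python3 -m pendant '[[[0,-3,0,-5,0,0,0],[0,-3,0,-5,0,0,0],[0,-5.8,0,-8,0,0,0],[0,-5.8,0,-8,0,0,0]]]'
python3 -c "
from h import *
print(delta(*arc(88,48)))"
```

```text
time_s: 4.9
eef_pos: [0.3517, 0.0382, 0.3482]
eef_rot: [0.041, 0.909, -0.094, 0.404]
wrist_force: [4.9, 1.9, -6.2]
opening: 0.239
grasp_force: 60.6
([1.3, -0.5, 2.3], [0.001, 0.001, -0.002])
```

```bash
python3 -m pendant '[[[0,-2.7,0,-3,0,0,0],[0,-2.7,0,-3,0,0,0],[0,-2.7,0,-3,0,0,0]]]'
python3 -m pendant '[[[0,-2.7,0,-3,0,0,0],[0,-2.7,0,-3,0,0,0],[0,-2.7,0,-3,0,0,0]]]'
python3 -c "
from h import *
print(delta(*arc(94,48)))"
```

```text
time_s: 5.15
eef_pos: [0.348, 0.0388, 0.3482]
eef_rot: [0.042, 0.909, -0.094, 0.404]
wrist_force: [7.2, -0.1, -8.6]
opening: 0.235
grasp_force: 60.4
time_s: 5.4
eef_pos: [0.3441, 0.0396, 0.348]
eef_rot: [0.042, 0.909, -0.094, 0.404]
wrist_force: [12.8, -1.3, -11.7]
opening: 0.239
grasp_force: 59.6
([2.8, -0.7, 3.7], [0.001, 0.001, -0.002])
```

```bash
python3 -m pendant '[[[1,0,0,0,0,0,0],[1,0,0,0,0,0,0],[1,0,0,0,0,0,0],[1,0,0,0,0,0,0],[1,0,0,0,0,0,0]]]'
python3 -m pendant '[[[1,22,0,-20,0,0,0],[1,44,0,-40,0,0,0],[1,66,0,-60,0,0,0],[1,86,0,-78,0,0,0],[1,86,0,-78,0,0,0]]]'
python3 -c "
from h import *
print(delta([.461,.016,.53],mk(-11.7)))"
```

```text
time_s: 5.82
eef_pos: [0.3445, 0.0395, 0.3492]
eef_rot: [0.042, 0.908, -0.094, 0.405]
wrist_force: [0.1, 0.7, -0.2]
opening: 0.929
grasp_force: 0.0
time_s: 6.23
eef_pos: [0.3447, 0.0394, 0.4721]
eef_rot: [0.043, 0.906, -0.094, 0.41]
wrist_force: [0.5, 0.1, 0.8]
opening: 0.996
grasp_force: 0.0
([121.8, -0.8, 50.9], [0.001, -0.85, -0.002])
```

```bash
python3 -m pendant '[[[1,122,0,51,0,-0.85,0],[1,122,0,51,0,-0.85,0],[1,122,0,51,0,-0.85,0],[1,122,0,51,0,-0.85,0],[1,122,0,51,0,-0.85,0]]]' >/dev/null
python3 -c "
from h import *
print(delta([.461,.016,.53],mk(-11.7)))"
```

```text
([-1.0, -1.2, -7.8], [0.0, -0.214, -0.003])
```

```bash
python3 -m pendant '[[[1,-1,-1,-8,0,-0.12,0],[1,-1,-1,-8,0,-0.214,0],[1,-1,-1,-8,0,-0.214,0],[1,-1,-1,-8,0,-0.214,0]]]'
python3 - <<'E'
from h import *
T=wT(); im=ctrl.camera("wrist"); print(delta([.461,.016,.53],mk(-11.7)))
for n in ["handle_hinge","handle_grip"]:
    for b in ctrl.boxes_of("wrist",n)[:2]:
        u=np.array(b["point"])*[560,420]; print(n,u.round(),round(b["confidence"],2),atz("wrist",u,.244,T).round(4))
top=np.r_[HN,.189]-.08*np.sin(.08)*U+[0,0,.08*np.cos(.08)]
for P in [[*HN,.189],[*(HN-.055*np.sin(.08)*U[:2]),.244],top,[*AX,.18]]: print(proj("wrist",P,T).round())
cv2.imwrite("pics/w2.png",im[:,:,::-1])
E
```

```text
time_s: 6.98
eef_pos: [0.4591, 0.0165, 0.5283]
eef_rot: [0.0, 0.995, -0.103, 0.003]
wrist_force: [-0.2, -0.7, -0.5]
opening: 0.999
grasp_force: 0.0
([2.4, 0.1, -1.6], [-0.0, -0.006, -0.002])
handle_hinge [280. 158.] 0.59 [0.4966 0.0087 0.244 ]
handle_grip [285. 203.] 0.92 [0.4629 0.0123 0.244 ]
[280. 186.]
[280. 207.]
[280. 219.]
[280.  86.]
```

View pics/w2.png

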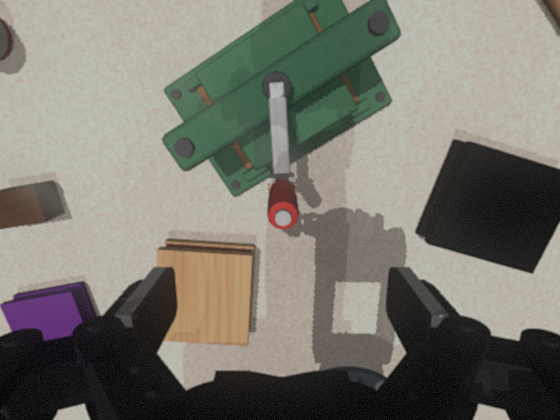

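The handle's top is at (283,218), where the prediction for the stop is (280,219), so it stands at or very near the stop. The hub is at (276,85).

Run:
```python
from h import *
T=wT()
print("hub",atz("wrist",(276.5,85),.18,T).round(4),"top",atz("wrist",(283,218),.27,T).round(4),"top.265",atz("wrist",(283,218),.265,T).round(4))
print("beam mid",((atz("wrist",(183,148),.15,T)+atz("wrist",(378,22),.15,T))/2).round(4))
```

```text
hub [0.5491 0.001  0.18  ] top [0.4587 0.0147 0.27  ] top.265 [0.4573 0.015  0.265 ]
beam mid [0.549  0.0017 0.15  ]
```

```bash
sed -i 's/^AX=.*/AX=np.array([.549,0.]); HN=np.array([.4651,.0136])/' h.py
python3 -m pendant '[[[1,2,2,40,0,0,0],[1,2,2,80,0,0,0],[1,2,2,110,0,0,0],[1,2,2,129,0,0,0],[1,2,2,129,0,0,0]]]'
python3 -m pendant '[[[0,0,0,0,0,0,0],[0,0,0,0,0,0,0],[0,0,0,0,0,0,0],[0,0,0,0,0,0,0],[0,0,0,0,0,0,0]]]'
python3 -m pendant '[[[0,0,0,0,0,0,0],[0,0,0,0,0,0,0],[0,0,0,0,0,0,0]]]'
python3 -c "
from h import *
print(delta([.461,.0143,.399],mk(-11.7)))"
```

```text
time_s: 7.55
eef_pos: [0.4586, 0.0146, 0.3957]
eef_rot: [-0.0, 0.995, -0.103, -0.001]
wrist_force: [-0.5, -0.1, 0.4]
opening: 0.997
grasp_force: 0.0
time_s: 7.97
eef_pos: [0.4609, 0.0141, 0.4014]
eef_rot: [0.0, 0.995, -0.103, 0.003]
wrist_force: [1.9, -0.4, -0.4]
opening: 0.298
grasp_force: 0.0
time_s: 8.22
eef_pos: [0.461, 0.0142, 0.4015]
eef_rot: [0.0, 0.995, -0.103, 0.003]
wrist_force: [-0.1, 0.8, 6.2]
opening: 0.239
grasp_force: 58.4
([-0.0, -0.1, 2.5], [-0.0, -0.007, -0.002])
```

```bash
python3 -m pendant '[[[0,-2,0,0,0,0,0],[0,-2,0,0,0,0,0],[0,-2,0,0,0,0,0]]]'
python3 - <<'E'
from h import *
T=tool(); p=T[:2,3]-AX; r=np.hypot(*p); a0=np.arctan2(p[1],p[0]); print(r,np.degrees(a0))
Tc=T.copy(); Tc[:3,:3]=mk(-11.7)
for k in range(0,16):
    a=a0-np.radians(18*k); d=delta([*(AX+.0905*np.array([np.cos(a),np.sin(a)])),T[2,3]],mk(-11.7),Tc)[0]; print(18*k,d)
E
```

```text
time_s: 8.47
eef_pos: [0.4597, 0.0144, 0.4015]
eef_rot: [0.0, 0.995, -0.103, 0.005]
wrist_force: [4.7, 0.1, 1.8]
opening: 0.242
grasp_force: 58.6
0.09044281985642257 170.83502139837938
0 [-0.1, 0.0, 0.0]
18 [3.1, -28.1, 0.0]
36 [14.9, -53.9, 0.0]
54 [34.0, -74.8, 0.0]
72 [58.6, -88.7, 0.0]
90 [86.4, -94.4, 0.0]
108 [114.5, -91.2, 0.0]
126 [140.3, -79.5, 0.0]
144 [161.1, -60.4, 0.0]
162 [175.1, -35.7, 0.0]
180 [180.8, -8.0, 0.0]
198 [177.6, 20.1, 0.0]
216 [165.9, 45.9, 0.0]
234 [146.7, 66.8, 0.0]
252 [122.1, 80.7, 0.0]
270 [94.4, 86.4, 0.0]
```

```bash
python3 -m pendant '[[[0,-2,0,0,0,0,0],[0,-2,0,0,0,0,0],[0,-2,0,0,0,0,0]]]'
```

```text
time_s: 8.72
eef_pos: [0.4585, 0.0146, 0.4016]
eef_rot: [0.0, 0.995, -0.103, 0.007]
wrist_force: [11.5, -0.7, -2.3]
opening: 0.241
grasp_force: 58.8
```

```bash
cat > nxt.py <<'E'
from h import *
import sys
st,r=float(sys.argv[1]),float(sys.argv[2])
s=ctrl.get_obs();T=tool(); p=T[:2,3]-AX; a0=np.arctan2(p[1],p[0]); f=s["wrist_force"]
er=p/np.hypot(*p); et=np.array([er[1],-er[0]])
print("r %.4f ang %.1f  Fradial_on_handle %.1f Ftang_on_handle %.1f"%(np.hypot(*p),np.degrees(a0),-f[:2]@er,-f[:2]@et))
for k in range(1,6):
    a=a0-np.radians(st*k); print(delta([*(AX+r*np.array([np.cos(a),np.sin(a)])),.4015],mk(-11.7)))
E
python3 nxt.py 12 .0905
```

```text
r 0.0917 ang 170.8  Fradial_on_handle 11.4 Ftang_on_handle -1.2
([2.3, -18.9, 0.2], [-0.001, -0.014, -0.003])
([7.3, -37.2, 0.2], [-0.001, -0.014, -0.003])
([15.9, -54.0, 0.4], [-0.001, -0.014, -0.003])
([27.9, -68.6, 0.5], [-0.001, -0.014, -0.003])
([42.7, -80.5, 0.8], [-0.001, -0.014, -0.003])
```

```bash
python3 -m pendant '[[[0,2.5,-19,0,0,0,0],[0,7.6,-37.2,0,0,0,0],[0,16.2,-54,0,0,0,0],[0,28.2,-68.6,0,0,0,0],[0,43,-80.5,0,0,0,0]]]'
python3 nxt.py 12 .0905
```

```text
time_s: 9.13
eef_pos: [0.5159, 0.0843, 0.4013]
eef_rot: [0.003, 0.995, -0.103, 0.003]
wrist_force: [0.5, -11.9, 7.5]
opening: 0.239
grasp_force: 63.3
r 0.0906 ang 111.4  Fradial_on_handle 11.2 Ftang_on_handle 3.9
([16.9, -8.6, -0.1], [0.006, -0.007, -0.002])
([35.1, -13.6, -0.1], [0.006, -0.007, -0.002])
([54.0, -14.6, 0.1], [0.006, -0.007, -0.002])
([72.7, -11.7, 0.2], [0.006, -0.007, -0.002])
([90.4, -5.0, 0.4], [0.006, -0.007, -0.002])
```

```bash
sed -i 's/^AX=.*/AX=np.array([.549,-.0015]); HN=np.array([.4651,.0136])/' h.py; python3 nxt.py 9 .0905
```

```text
r 0.0920 ang 111.1  Fradial_on_handle 11.2 Ftang_on_handle 3.8
([13.3, -5.5, -0.1], [0.006, -0.007, -0.002])
([26.7, -10.2, -0.1], [0.006, -0.007, -0.002])
([40.7, -12.8, -0.0], [0.006, -0.007, -0.002])
([54.9, -13.1, 0.1], [0.006, -0.007, -0.002])
([68.9, -11.2, 0.2], [0.006, -0.007, -0.002])
```

```bash
python3 -m pendant '[[[0,13.3,-5.5,0,0,0,0],[0,26.7,-10.2,0,0,0,0],[0,40.7,-12.8,0,0,0,0],[0,54.9,-13.1,0,0,0,0],[0,54.9,-13.1,0,0,0,0]]]'
python3 nxt.py 9 .0905
```

```text
time_s: 9.55
eef_pos: [0.5736, 0.085, 0.4014]
eef_rot: [0.002, 0.995, -0.103, 0.003]
wrist_force: [2.1, -5.1, 5.1]
opening: 0.24
grasp_force: 61.0
r 0.0899 ang 74.1  Fradial_on_handle 4.3 Ftang_on_handle -3.4
([14.1, 1.5, -0.0], [0.003, -0.007, -0.003])
([27.6, 5.8, 0.1], [0.003, -0.007, -0.003])
([40.3, 12.1, 0.2], [0.003, -0.007, -0.003])
([51.9, 20.3, 0.3], [0.003, -0.007, -0.003])
([62.0, 30.3, 0.4], [0.003, -0.007, -0.003])
```

```bash
python3 -m pendant '[[[0,14.1,1.5,0,0,0,0],[0,27.6,5.8,0,0,0,0],[0,40.3,12.1,0,0,0,0]]]'
python3 nxt.py 9 .0905
```

```text
time_s: 9.8
eef_pos: [0.6086, 0.0658, 0.4014]
eef_rot: [0.001, 0.995, -0.103, 0.001]
wrist_force: [-6.2, -3.1, 6.8]
opening: 0.241
grasp_force: 61.1
r 0.0899 ang 48.5  Fradial_on_handle 6.4 Ftang_on_handle 2.6
([12.0, 7.5, -0.1], [0.002, -0.002, -0.002])
([22.4, 17.2, -0.1], [0.002, -0.002, -0.002])
([31.1, 28.4, -0.0], [0.002, -0.002, -0.002])
([37.9, 40.8, 0.0], [0.002, -0.002, -0.002])
([42.8, 54.2, 0.1], [0.002, -0.002, -0.002])
```

```bash
python3 -m pendant '[[[0,12,7.5,0,0,0,0],[0,22.4,17.2,0,0,0,0],[0,31.1,28.4,0,0,0,0]]]'
python3 nxt.py 9 .0905
```

```text
time_s: 10.05
eef_pos: [0.6328, 0.0318, 0.4012]
eef_rot: [0.001, 0.995, -0.103, 0.0]
wrist_force: [-8.7, -0.2, 7.0]
opening: 0.242
grasp_force: 61.1
r 0.0902 ang 21.6  Fradial_on_handle 8.1 Ftang_on_handle 3.0
([7.1, 12.3, -0.3], [0.001, -0.0, -0.002])
([12.0, 25.6, -0.3], [0.001, -0.0, -0.002])
([14.7, 39.6, -0.3], [0.001, -0.0, -0.002])
([15.1, 53.7, -0.3], [0.001, -0.0, -0.002])
([13.4, 67.8, -0.2], [0.001, -0.0, -0.002])
```

```bash
sed -i 's/^AX=.*/AX=np.array([.548,-.0015]); HN=np.array([.4651,.0136])/' h.py
python3 -m pendant '[[[0,6,12.3,0,0,0,0],[0,11,25.6,0,0,0,0],[0,13.7,39.6,0,0,0,0]]]'
python3 nxt.py 9 .0905
```

```text
time_s: 10.3
eef_pos: [0.6378, -0.0092, 0.4012]
eef_rot: [-0.0, 0.995, -0.103, -0.0]
wrist_force: [-9.1, 3.5, 7.3]
opening: 0.243
grasp_force: 61.0
r 0.0901 ang -4.9  Fradial_on_handle 9.4 Ftang_on_handle 2.7
([1.0, 14.1, -0.3], [-0.001, 0.0, -0.002])
([-0.7, 28.3, -0.4], [-0.001, 0.0, -0.002])
([-4.5, 41.9, -0.4], [-0.001, 0.0, -0.002])
([-10.4, 54.8, -0.4], [-0.001, 0.0, -0.002])
([-18.3, 66.7, -0.4], [-0.001, 0.0, -0.002])
```

```bash
python3 -m pendant '[[[0,-0.2,14,0,0,0,0],[0,-1.9,28,0,0,0,0],[0,-5.7,41.5,0,0,0,0]]]'
python3 nxt.py 9 .0900
```

```text
time_s: 10.55
eef_pos: [0.6235, -0.0478, 0.4011]
eef_rot: [-0.002, 0.995, -0.103, -0.0]
wrist_force: [-7.5, 11.1, 8.8]
opening: 0.239
grasp_force: 61.2
r 0.0885 ang -31.5  Fradial_on_handle 12.2 Ftang_on_handle 5.6
([-4.4, 13.4, -0.4], [-0.004, 0.001, -0.001])
([-12.2, 25.2, -0.5], [-0.004, 0.001, -0.001])
([-21.6, 35.6, -0.5], [-0.004, 0.001, -0.001])
([-32.7, 44.5, -0.5], [-0.004, 0.001, -0.001])
([-44.9, 51.5, -0.5], [-0.004, 0.001, -0.001])
```

```bash
cat > fit.py <<'E'
import numpy as np
from scipy.optimize import least_squares
D=np.array([(.4597,.0144,4.7),(.4585,.0146,11.5),(.5159,.0843,11.2),(.5736,.085,4.3),(.6086,.0658,6.4),(.6328,.0318,8.1),(.6378,-.0092,9.4),(.6235,-.0478,12.2)])
f=lambda v:np.hypot(D[:,0]-v[0],D[:,1]-v[1])-v[2]-D[:,2]/3400
s=least_squares(f,[.549,0,.09]);print(s.x.round(4),(s.fun*1000).round(2))
E
python3 fit.py
```

```text
[0.5479 0.0006 0.0872] [ 0.73 -0.05 -0.82 -0.19  0.03  0.88  0.46 -1.04]
```

```bash
sed -i 's/^AX=.*/AX=np.array([.548,.0005]); HN=np.array([.4651,.0136])/' h.py; python3 nxt.py 6 .0885
```

```text
r 0.0896 ang -32.6  Fradial_on_handle 12.4 Ftang_on_handle 5.3
([-4.8, 8.1, -0.4], [-0.004, 0.001, -0.001])
([-9.4, 16.1, -0.4], [-0.004, 0.001, -0.001])
([-14.8, 23.6, -0.4], [-0.004, 0.001, -0.001])
([-21.0, 30.5, -0.5], [-0.004, 0.001, -0.001])
([-27.8, 36.8, -0.5], [-0.004, 0.001, -0.001])
```

```bash
python3 -m pendant '[[[0,-5.5,8,0,0,0,0],[0,-10.3,16,0,0,0,0],[0,-15.8,23.4,0,0,0,0]]]'
python3 nxt.py 6 .0885
```

```text
time_s: 10.8
eef_pos: [0.6039, -0.0669, 0.4013]
eef_rot: [-0.002, 0.995, -0.103, 0.002]
wrist_force: [-0.3, 10.8, 4.3]
opening: 0.238
grasp_force: 60.9
r 0.0876 ang -50.3  Fradial_on_handle 8.5 Ftang_on_handle 6.6
([-5.4, 7.5, -0.3], [-0.005, -0.004, -0.002])
([-12.2, 13.8, -0.3], [-0.005, -0.004, -0.002])
([-19.7, 19.3, -0.4], [-0.005, -0.004, -0.002])
([-27.7, 24.0, -0.4], [-0.005, -0.004, -0.002])
([-36.1, 27.8, -0.5], [-0.005, -0.004, -0.002])
```

```bash
python3 -m pendant '[[[0,-3,3.8,0,0,0,0],[0,-6,7.5,0,0,0,0],[0,-6,7.5,0,0,0,0]]]'
python3 nxt.py 6 .0880
python3 - <<'E'
from h import *
im=ctrl.camera("scene"); cv2.imwrite("pics/s3.png",cv2.resize(im[190:300,215:345,::-1],(780,660))[:600])
E
```

```text
time_s: 11.05
eef_pos: [0.5963, -0.0726, 0.4013]
eef_rot: [-0.003, 0.995, -0.103, 0.002]
wrist_force: [-1.8, 9.7, 5.6]
opening: 0.246
grasp_force: 60.9
r 0.0876 ang -56.5  Fradial_on_handle 9.1 Ftang_on_handle 3.8
([-6.5, 6.5, -0.3], [-0.006, -0.003, -0.002])
([-14.0, 11.9, -0.3], [-0.006, -0.003, -0.002])
([-21.9, 16.6, -0.4], [-0.006, -0.003, -0.002])
([-30.3, 20.3, -0.4], [-0.006, -0.003, -0.002])
([-39.1, 23.2, -0.5], [-0.006, -0.003, -0.002])
```

View pics/s3.png

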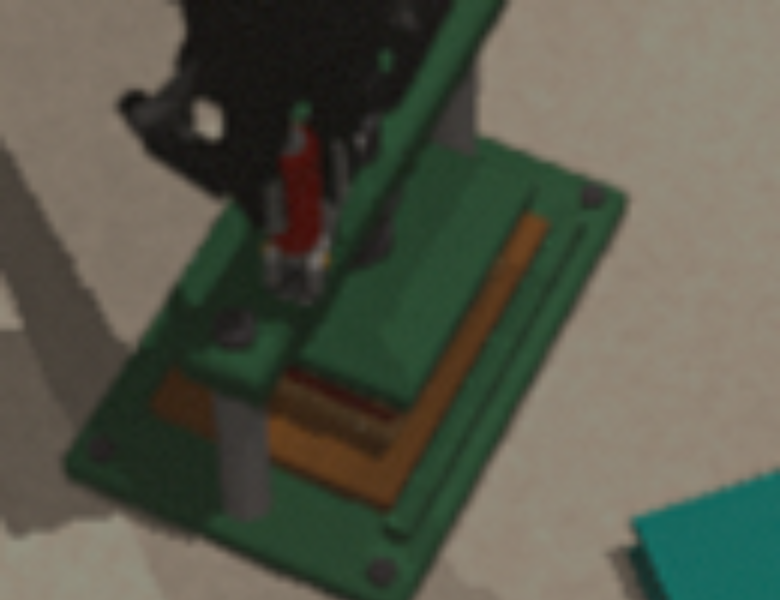

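```bash
python3 -m pendant '[[[0,-7,6,0,0,0,0],[0,-14.8,11,0,0,0,0]]]'
python3 nxt.py 6 .0870
```

```text
time_s: 11.27
eef_pos: [0.5806, -0.0798, 0.4013]
eef_rot: [-0.003, 0.995, -0.102, 0.003]
wrist_force: [4.7, 12.6, 3.9]
opening: 0.244
grasp_force: 61.1
r 0.0867 ang -67.9  Fradial_on_handle 9.9 Ftang_on_handle 9.1
([-7.6, 4.9, -0.2], [-0.007, -0.006, -0.001])
([-15.9, 8.8, -0.3], [-0.007, -0.006, -0.001])
([-24.5, 11.7, -0.4], [-0.007, -0.006, -0.001])
([-33.4, 13.7, -0.4], [-0.007, -0.006, -0.001])
([-42.4, 14.8, -0.5], [-0.007, -0.006, -0.001])
```

```bash
python3 -m pendant '[[[0,0,0,0,0,0,0],[0,0,0,0,0,0,0],[0,0,0,0,0,0,0]]]'
python3 nxt.py 6 .0870
python3 -m pendant '[[[1,0,0,0,0,0,0],[1,0,0,0,0,0,0],[1,0,0,0,0,0,0],[1,0,0,0,0,0,0],[1,0,0,0,0,0,0]]]'
```

```text
time_s: 11.52
eef_pos: [0.58, -0.0801, 0.4013]
eef_rot: [-0.003, 0.995, -0.103, 0.002]
wrist_force: [-0.3, 9.4, 6.1]
opening: 0.242
grasp_force: 61.1
r 0.0867 ang -68.4  Fradial_on_handle 8.8 Ftang_on_handle 3.2
([-7.7, 4.8, -0.3], [-0.005, -0.004, -0.001])
([-16.0, 8.6, -0.4], [-0.005, -0.004, -0.001])
([-24.6, 11.5, -0.4], [-0.005, -0.004, -0.001])
([-33.5, 13.4, -0.4], [-0.005, -0.004, -0.001])
([-42.6, 14.4, -0.5], [-0.005, -0.004, -0.001])
time_s: 11.93
eef_pos: [0.58, -0.0825, 0.4005]
eef_rot: [0.0, 0.995, -0.103, 0.002]
wrist_force: [-0.2, 0.3, -0.4]
opening: 0.928
grasp_force: 0.0
```

```bash
python3 -m pendant '[[[1,0,0,-35,0,0,0],[1,0,0,-70,0,0,0],[1,0,0,-110,0,0,0],[1,0,0,-130,0,0,0],[1,0,0,-130,0,0,0]]]'
python3 - <<'E'
from h import *
T=wT(); im=ctrl.camera("wrist"); s=ctrl.camera("scene")
cv2.imwrite("pics/e.png",np.hstack([cv2.resize(s[190:290,220:320,::-1],(400,420),interpolation=cv2.INTER_CUBIC),cv2.resize(im[:,100:480,::-1],(380,420))]))
for rr,z in ((.085,.189),(.0914,.269)):
    a=np.radians(-68); print(proj("wrist",[*(AX+rr*np.array([np.cos(a),np.sin(a)])),z],T).round()-[100,0])
E
```

```text
time_s: 12.35
eef_pos: [0.5799, -0.0825, 0.5376]
eef_rot: [0.002, 0.995, -0.103, 0.007]
wrist_force: [1.0, -0.5, 0.1]
opening: 1.001
grasp_force: 0.0
[175. 195.]
[181. 215.]
```

View pics/e.png

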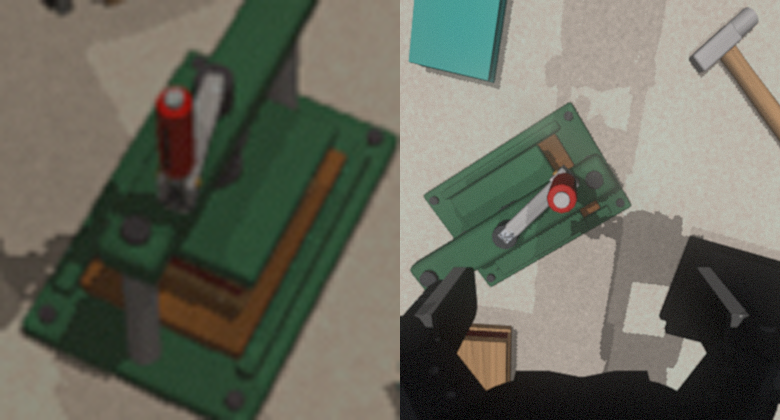

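Run:
```python
from h import *
T=wT()
top=atz("wrist",(262,200),.269,T)[:2]; print(top.round(4), "hub",atz("wrist",(202,236),.18,T).round(4))
p=top-AX; print(np.hypot(*p),np.degrees(np.arctan2(p[1],p[0])))
for ang in (-50,-55,-60):
  for lean in (1.45,1.57,1.65):
    a=np.radians(ang);e=np.array([np.cos(a),np.sin(a)]); r=.085-.08*np.cos(lean)
    print(ang,lean,proj("wrist",[*(AX+r*e),.269],T).round()-[100,0],"hinge",proj("wrist",[*(AX+.085*e),.189],T).round()-[100,0])
```

```text
[ 0.5942 -0.0731] hub [5.513e-01 4.000e-04 1.800e-01]
0.0868686329819256 -57.85733065477391
-50 1.45 [138. 202.] hinge [155. 172.]
-50 1.57 [147. 191.] hinge [155. 172.]
-50 1.65 [153. 183.] hinge [155. 172.]
-55 1.45 [146. 208.] hinge [162. 177.]
-55 1.57 [155. 198.] hinge [162. 177.]
-55 1.65 [162. 191.] hinge [162. 177.]
-60 1.45 [153. 214.] hinge [168. 183.]
-60 1.57 [163. 205.] hinge [168. 183.]
-60 1.65 [170. 199.] hinge [168. 183.]
```

```bash
python3 -c "
from bench import ctrl
print(ctrl.hand_in())"
```

```text
the job is handed in; nothing more can be done
None
```

I unfolded the handle to its stop and cranked the plate down onto the stack. It settled at an estimated 45 N after release, judging by the handle forces and the crank springing back about 10°. The job is handed in, but no verdict came back.

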